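# Return the mixed-up specimen vials to their colour-coded stands

### The job

The four specimen vials were put back in the wrong stands. Put each vial upright into the stand whose floor has the colour of its cap, one vial in each coloured stand; the plain wooden stand is free for parking a vial on the way and must be empty at the end. Do not tip any vial over, and leave the brown dropper bottle where it is.

Things in the scene. Friction and masses are not known exactly. Their poses are not given: they have to be found in the camera images.
- vial_red_centre (a point): Loose upright glass specimen vial with red cap and green contents: cylinder 22 mm in diameter and 60 mm tall, about 30 g; the top 14 mm is the cap. The point is its centre, on its axis, 30 mm above its underside; z runs up the axis. Grasp the body from above.
- vial_blue_centre (a point): Loose upright glass specimen vial with dark blue cap and pinkish contents: cylinder 22 mm in diameter and 60 mm tall, about 30 g; the top 14 mm is the cap. The point is its centre, on its axis, 30 mm above its underside; z runs up the axis. Grasp the body from above.
- vial_black_centre (a point): Loose upright glass specimen vial with black cap and a pale paper label: cylinder 22 mm in diameter and 60 mm tall, about 30 g; the top 14 mm is the cap. The point is its centre, on its axis, 30 mm above its underside; z runs up the axis. Grasp the body from above.
- vial_white_centre (a point): Loose upright glass specimen vial with off-white cap and a pale paper label: cylinder 22 mm in diameter and 60 mm tall, about 30 g; the top 14 mm is the cap. The point is its centre, on its axis, 30 mm above its underside; z runs up the axis. Grasp the body from above.
- stand_red: Fixed round grey vial stand with a red floor: 64 mm in diameter, 9 mm high at the rim; inside the 6 mm wide rim is a flat red floor 52 mm in diameter, 6 mm above the worktop, on which one vial stands freely (its centre is then 36 mm above the worktop). Origin at the centre of its underside, z up.
- stand_blue: Fixed round grey vial stand with a blue floor: 64 mm in diameter, 9 mm high at the rim; inside the 6 mm wide rim is a flat blue floor 52 mm in diameter, 6 mm above the worktop, on which one vial stands freely (its centre is then 36 mm above the worktop). Origin at the centre of its underside, z up.
- stand_black: Fixed round grey vial stand with a black floor: 64 mm in diameter, 9 mm high at the rim; inside the 6 mm wide rim is a flat black floor 52 mm in diameter, 6 mm above the worktop, on which one vial stands freely (its centre is then 36 mm above the worktop). Origin at the centre of its underside, z up.
- stand_white: Fixed round grey vial stand with a white floor: 64 mm in diameter, 9 mm high at the rim; inside the 6 mm wide rim is a flat white floor 52 mm in diameter, 6 mm above the worktop, on which one vial stands freely (its centre is then 36 mm above the worktop). Origin at the centre of its underside, z up.
- stand_spare: Fixed round stand of plain pale wood without any colour, same shape and sizes as the coloured stands (64 mm in diameter, rim 9 mm high, floor 52 mm in diameter 6 mm above the worktop). Empty at the start; for parking a vial. Origin at the centre of its underside, z up.
- dropper_bottle_centre (a point): Loose brown dropper bottle with a black rubber bulb, 33 mm in diameter and 102 mm tall; a bystander among the stands that is to stay where it is. The point is its centre, 51 mm above its underside; z up. (Farther left, beyond the stands, stands a fixed microscope 0.41 m tall.)

How it is judged:
At the end, for the whole second after the job is handed in: Each vial stands upright (within 0.12 rad) and at rest on the floor of the stand of its own colour, its axis within 16 mm of the stand's centre and its centre 32 to 40 mm above the worktop, so that the wooden stand is empty (horizontal distance between vial_red_centre and stand_red below 0.016 m and height (world z) of vial_red_centre between 0.032 and 0.04 m and angle between each of vial_red_centre, vial_blue_centre, vial_black_centre, vial_white_centre's own z axis and vertical below 0.12 rad and linear speed of each of vial_red, vial_blue, vial_black, vial_white below 0.02 m/s and horizontal distance between vial_blue_centre and stand_blue below 0.016 m and height (world z) of vial_blue_centre between 0.032 and 0.04 m and horizontal distance between vial_black_centre and stand_black below 0.016 m and height (world z) of vial_black_centre between 0.032 and 0.04 m and horizontal distance between vial_white_centre and stand_white below 0.016 m and height (world z) of vial_white_centre between 0.032 and 0.04 m); the robot touches nothing.
It fails at once if a vial is tipped over (more than 0.7 rad from upright) (angle between any of vial_red_centre, vial_blue_centre, vial_black_centre, vial_white_centre's own z axis and vertical above 0.7 rad).
It fails at once if the dropper bottle is moved by more than 25 mm or knocked over (distance of dropper_bottle_centre from where it was at the start of the episode above 0.025 m or angle between dropper_bottle_centre's own z axis and vertical above 0.4 rad).
It also fails if it takes over 136 s, if anything falls off the work surface, if the arm or the gripper's body presses on something with over 40 N, if the wrist force passes 120 N, or if a joint passes its speed limit or range.

### The arm

A 6-joint arm with a two-finger parallel gripper is mounted at the origin on a cart in front of the work surface, level with it; the furniture and walls round the work are solid. World frame = base frame: x ahead of the robot, y to its left, z up, the work surface at z = 0. Lengths are in m, angles in rad, forces in N, time in s.
With the tool pointing down it reaches from about 0.325 to 0.75 m from the base axis. Payload 7.6 kg.
Tool frame: the origin (TCP) lies midway between the tips of the shut fingers; the grasp point (between the pads) lies 19 mm behind it; z points along the fingers, y is the line along which they close (so a half turn about z gives the same grasp; the last joint's range is limited). The gripper opens to 85 mm and grips with 20 to 120 N. Pads are 22 mm wide; open, the fingers measure 114 mm over their backs; the gripper's body (76 mm by 85 mm) begins 54 mm behind the grasp point. The pads swing forward as they close: fully open they stand 13 mm farther back than shut.
Start: joints at [1.24, 0.052, 1.401, -0, 1.689, -0.07], TCP at [0.135, 0.507, 0.231] pointing down, gripper open.
Joint ranges: [-2.9, 2.9], [-0.91, 2.17], [0.12, 2.37], [-1.06, 4.2], [0.26, 2.73], [-2.93, 2.93]. Speed limits (rad/s): [2.57, 2.57, 3.01, 3.14, 3.14, 3.14].

### API

Orientations are given as [roll, pitch, yaw] about the fixed x, y, z axes, in that order (R = Rz(yaw) Ry(pitch) Rx(roll)).
In Python, from station import manip gives the robot as it stands. Calls block until the motion is done:
- manip.move_to(position, orientation): joint-space move of the TCP to a pose.
- manip.movel(position, orientation=None, vel=0.15, contact_N=None): straight line of the TCP; orientation=None keeps the orientation; vel is the mean speed in m/s. With contact_N (N) it stops when the force on the tool has changed by that much, and returns True; else False.
- manip.set_joints(angles): joint-space move.
- manip.set_gripper(opening): opening from 0.0 (shut) to 1.0 (fully open); the grip force is fixed at half the most; returns when the fingers have stopped.
- manip.wait(seconds).
- manip.ik(position, orientation): joint angles nearest the present ones, or None.
- manip.get_state(): the state.
- manip.get_image(name): name is "scene" or "top"; returns the picture (400x640x3 uint8, red, green, blue); there is no depth.
- manip.camera_model(name): a dict with "fx", "fy", "cx", "cy" (pixels), "D" ([k1, k2, p1, p2, k3] as OpenCV has them; the pictures are not rectified), "camera_from_world" (4x4, takes a point from world to camera coordinates). Camera axes: x right, y down, z forward; pixel columns grow to the right and rows downward; lengths in m; the calibration is good to about 2 mm. A picture is of the moment at which its call begins. camera_model takes no time and is no camera call.
A pose or a line that the arm cannot do raises manip.MotionError and nothing moves.
- manip.close_job(): hands the job in; it is judged then, once.
The state is a dict: "clock": time; "qpos": joint angles; "joint_velocities": joint speeds; "joint_torque": joint torques, N m; "ee_pos": TCP position; "eef_rot": TCP orientation; "wrist_force": force on the tool from outside, world axes, zero at the start; "moment": the same for the moment, N m; "grip_width": opening from 0.0 (shut) to 1.0 (fully open); "gripper_force": force on a finger pad.
Only numpy, scipy, OpenCV 4.12 (cv2) and the standard library are available. Lean on these libraries where they do the work, as an engineer would, in place of code of your own. Each camera call takes 0.05 s, during which the arm holds its last target. There are 200 camera calls.

## Working session

There is one attempt and no reset: what is moved stays moved. The work goes in short steps, each a Python script; the robot and the scene stay as the last script left them, time stands still between calls to the robot, and variables do not carry over. Pictures are saved under pics/ and viewed, at most 14 in all, crops included, and the job is handed in when it is done.

```bash
mkdir -p pics; ls; python3 - <<'E'
from station import manip
import cv2, numpy as np
np.set_printoptions(precision=3,suppress=True)
for n in("scene","top"):
    im=manip.get_image(n); cv2.imwrite(f"pics/{n}0.png",im[:,:,::-1])
    m=manip.camera_model(n); T=np.array(m["camera_from_world"]); print(n,m["fx"],m["cx"],m["cy"],m["D"],-T[:3,:3].T@T[:3,3],T[2,:3])
s=manip.get_state(); print(s)
E
```

```text
pics
scene 508.9555302145687 319.7750952368564 203.89056127099772 [0.047 0.    0.    0.    0.   ] [0.08  0.284 0.66 ] [ 0.531 -0.507 -0.679]
top 395.4458833495712 321.50251304286445 199.73798995971967 [-0.093  0.     0.     0.     0.   ] [ 0.444 -0.166  0.912] [ 0.115 -0.032 -0.993]
{'clock': 0.1, 'qpos': array([ 1.24 ,  0.053,  1.402, -0.   ,  1.689, -0.07 ]), 'joint_velocities': array([-0.002, -0.001, -0.002,  0.002, -0.001, -0.001]), 'joint_torque': array([  0.001, -38.258, -36.099,  -0.   ,   0.005,  -0.   ]), 'ee_pos': array([0.135, 0.507, 0.231]), 'eef_rot': array([-3.14 , -0.   ,  2.881]), 'wrist_force': array([0.905, 0.034, 0.579]), 'moment': array([-0.01 ,  0.031,  0.009]), 'gripper_force': 0.0, 'grip_width': 0.9945285556183573}
```

View pics/top0.png

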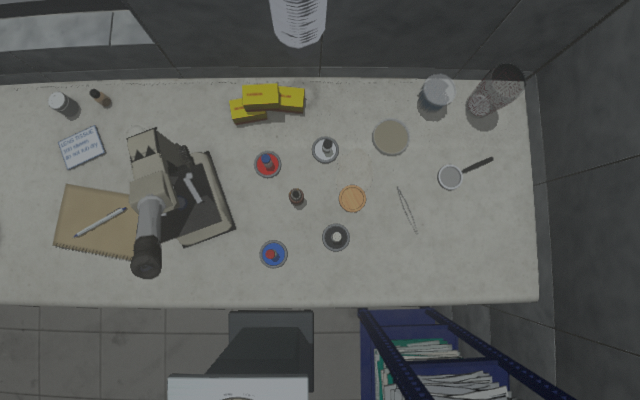

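View pics/scene0.png

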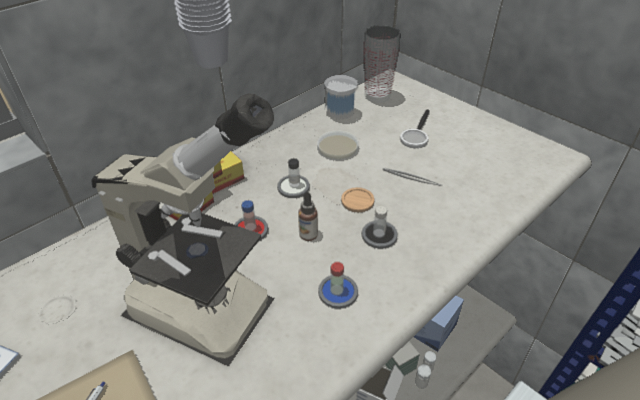

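```bash
cat > h.py <<'E'
from station import manip
import cv2, numpy as np
np.set_printoptions(precision=3,suppress=True)
def cam(n):
    m=manip.camera_model(n); T=np.array(m["camera_from_world"])
    return np.array([[m["fx"],0,m["cx"]],[0,m["fy"],m["cy"]],[0,0,1.]]),np.array(m["D"],float),T[:3,:3],T[:3,3]
def ray(n,uv,z):
    K,D,R,t=cam(n); p=cv2.undistortPoints(np.float64([[uv]]),K,D)[0,0]
    d=R.T@[p[0],p[1],1]; c=-R.T@t; return c+d*(z-c[2])/d[2]
def proj(n,P):
    K,D,R,t=cam(n); return cv2.projectPoints(np.float64([P]),cv2.Rodrigues(R)[0],t,K,D)[0][0,0]
E
python3 - <<'E'
from h import *
t=cv2.imread("pics/top0.png")
for n,P in(("base",(0,0,0)),("tcp",(.135,.507,.231))): print(n,proj("top",P),proj("scene",P))
guess=dict(red=(267,164),white=(325,150),spare=(352,198),black=(336,237),blue=(273,254),bottle=(296,197))
for k,g in guess.items(): print(k,ray("top",g,.009))
# rim: grey/other difference to bright worktop -> contour -> ellipse
hsv=cv2.cvtColor(t,cv2.COLOR_BGR2HSV)
x0,y0,x1,y1=235,125,380,280
print("bench",hsv[210,310],hsv[180,300])
c=cv2.resize(t[y0:y1,x0:x1],None,fx=5,fy=5,interpolation=cv2.INTER_CUBIC)[:, :]
cv2.imwrite("pics/crop.png",cv2.resize(c,None,fx=.75,fy=.75))
m=((hsv[...,2]<135)|(hsv[...,1]>60)).astype(np.uint8)
for k,g in guess.items():
    mm=np.zeros_like(m); cv2.circle(mm,g,21,1,-1); mm&=m
    cs=max(cv2.findContours(mm,0,2)[0],key=cv2.contourArea); h=cv2.convexHull(cs)
    e=cv2.minEnclosingCircle(h); f=cv2.fitEllipse(h); print(k,np.round(e[0],1),round(e[1],1),np.round(f[0],1),np.round(f[1],1),ray("top",f[0],.009))
for p in [(.135,.507,.5),(.135,.507,.6),(.135,.507,.55)]: print(p,manip.ik(p,[3.1416,0,2.881]))
E
```

```text
base [236.741 443.71 ] [572.884 576.032]
tcp [-52.486 410.468] [-263.607 1376.517]
red [ 0.633 -0.069  0.009]
white [ 0.666 -0.204  0.009]
spare [ 0.553 -0.265  0.009]
black [ 0.463 -0.227  0.009]
blue [ 0.426 -0.084  0.009]
bottle [ 0.556 -0.136  0.009]
bench [ 35  11 136] [ 38   7 137]
red [267.3 166.4] 19.8 [267.3 166.3] [35.1 38.2] [ 0.628 -0.07   0.009]
white [323.5 149.7] 19.8 [322.4 151.4] [32.  39.6] [ 0.663 -0.198  0.009]
spare [351. 200.] 19.4 [351.6 201.6] [34.2 37.3] [ 0.544 -0.264  0.009]
black [337.1 233.7] 19.1 [336.8 233.6] [36.2 37.5] [ 0.471 -0.229  0.009]
blue [273.1 252.5] 16.2 [273.2 253.4] [29.4 31. ] [ 0.427 -0.085  0.009]
bottle [297.6 198.8] 11.8 [297.4 198.5] [17.2 24.1] [ 0.552 -0.139  0.009]
(0.135, 0.507, 0.5) [ 1.24   0.199  0.695 -0.     2.248 -0.07 ]
(0.135, 0.507, 0.6) None
(0.135, 0.507, 0.55) [ 1.24   0.301  0.458 -0.     2.382 -0.07 ]
```

View pics/crop.png

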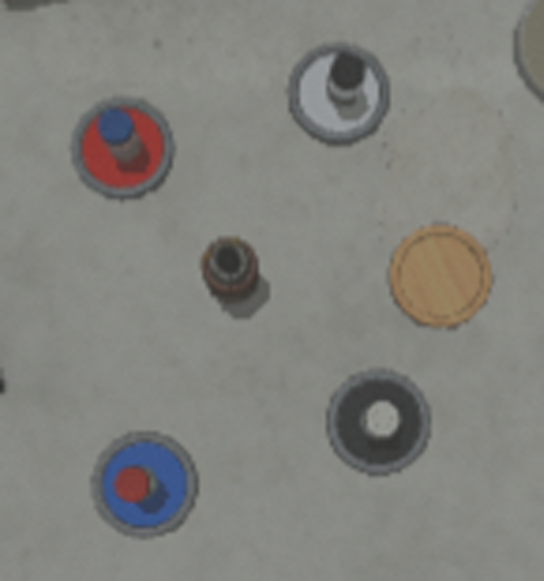

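```bash
python3 - <<'E'
from h import *
import json
t=cv2.imread("pics/top0.png"); s=cv2.imread("pics/scene0.png")
c=cv2.imread("pics/crop.png"); g=cv2.cvtColor(c,6)
H=cv2.HoughCircles(g,cv2.HOUGH_GRADIENT,1.5,70,param1=80,param2=20,minRadius=46,maxRadius=55)[0]
full=lambda u:(235+(u[0]+.5)/3.75-.5,125+(u[1]+.5)/3.75-.5)
guess=dict(red=(123,147),white=(339,93),spare=(440,276),black=(379,421),blue=(145,484))
caps=dict(blue=(115,126),black=(347,70),white=(382,419),red=(131,484))
out={"stand":{},"vial":{}}
for k,u in guess.items():
    h=min(H,key=lambda q:np.hypot(*(q[:2]-u))); 
    P=ray("top",full(h[:2]),.009); e=ray("top",full(h[:2]+[h[2],0]),.009)
    out["stand"][k]=P[:2].tolist(); print(k,h,P,"guess",ray("top",full(u),.009)[:2],"rad",np.hypot(*(e-P)[:2]))
    for a in np.linspace(0,6.28,24): cv2.circle(s,tuple(map(int,np.round(proj("scene",P+.032*np.array([np.cos(a),np.sin(a),0]))))),0,(0,255,255),-1)
for k,u in caps.items():
    P=ray("top",full(u),.066); out["vial"][k]=P[:2].tolist(); print("cap",k,P)
    cv2.circle(s,tuple(map(int,np.round(proj("scene",P)))),1,(255,0,255),-1)
B=ray("top",full((230,261)),.102); print("bottle",B); out["bottle"]=B[:2].tolist()
cv2.circle(s,tuple(map(int,np.round(proj("scene",B)))),1,(255,0,255),-1)
json.dump(out,open("pos.json","w"))
cv2.imwrite("pics/chk.png",cv2.resize(s[140:320,220:410],None,fx=3,fy=3,interpolation=0))
E
```

```text
red [122.25 147.75  52.15] [ 0.633 -0.07   0.009] guess [ 0.634 -0.07 ] rad 0.03225354881563624
white [338.25  92.25  52.45] [ 0.668 -0.204  0.009] guess [ 0.667 -0.204] rad 0.03278588216209738
spare [441.75 276.75  54.1 ] [ 0.552 -0.266  0.009] guess [ 0.552 -0.265] rad 0.03350263015367949
black [377.25 423.75  54.1 ] [ 0.462 -0.225  0.009] guess [ 0.464 -0.227] rad 0.03299500598875082
blue [144.75 485.25  54.1 ] [ 0.426 -0.085  0.009] guess [ 0.427 -0.085] rad 0.03262070568912865
cap blue [ 0.634 -0.071  0.066]
cap black [ 0.667 -0.207  0.066]
cap white [ 0.464 -0.224  0.066]
cap red [ 0.428 -0.082  0.066]
bottle [ 0.55  -0.139  0.102]
```

View pics/chk.png

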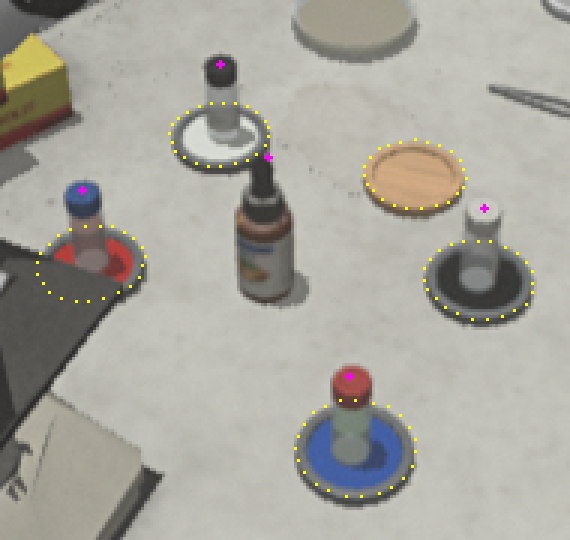

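```bash
cat >> h.py <<'E'
import json
Z=.016; UP=.16; O=[np.pi,0,np.pi/2]
def pick(xy):
    manip.movel([*xy,UP],O,vel=.2); manip.movel([*xy,Z],O,vel=.1); manip.set_gripper(0)
    g=manip.get_state(); manip.movel([*xy,UP],O,vel=.15)
    h=manip.get_state(); print("pick",g["clock"],g["grip_width"],g["gripper_force"],h["grip_width"],h["gripper_force"])
    return h["grip_width"]>.15
def place(xy):
    manip.movel([*xy,UP],O,vel=.2); manip.movel([*xy,.05],O,vel=.15)
    hit=manip.movel([*xy,Z+.0005],O,vel=.04,contact_N=8); s=manip.get_state()
    print("place",hit,s["ee_pos"],s["clock"],s["wrist_force"])
    manip.set_gripper(1); manip.movel([*xy,UP],O,vel=.15)
E
python3 - <<'E'
from h import *
p=json.load(open("pos.json")); V,S=p["vial"],p["stand"]
s=manip.get_state(); manip.movel([*s["ee_pos"][:2],.55],vel=.25)
q=manip.get_state()["qpos"].copy(); q[0]=-.25; manip.set_joints(q)
print(manip.get_state()["ee_pos"],manip.get_state()["clock"])
manip.move_to([.56,-.08,.25],O)
if pick(V["blue"]): place(S["spare"])
cv2.imwrite("pics/a.png",manip.get_image("scene")[140:320,220:410,::-1].repeat(3,0).repeat(3,1))
print(manip.get_state()["clock"])
E
```

```text
[ 0.516 -0.093  0.55 ] 4.175
pick 8.2667 0.2446384235279347 58.567652106285095 0.23920144434677795 58.556984066963196
place False [ 0.552 -0.266  0.017] 12.45 [ 0.311 -0.372  0.031]
14.25
```

View pics/a.png

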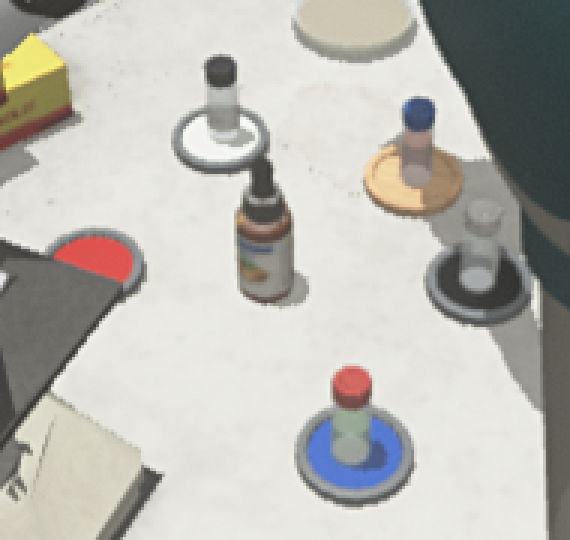

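The blue-capped vial now stands upright on the wooden stand (crop about 417,150). The bottle and the other vials haven't moved, so I'll go on with the remaining five moves.

```bash
python3 - <<'E'
from h import *
p=json.load(open("pos.json")); V,S=p["vial"],p["stand"]
for a,b in((V["red"],S["red"]),(S["spare"],S["blue"]),(V["black"],S["spare"]),(V["white"],S["white"]),(S["spare"],S["black"])):
    if not pick(a): print("MISSED"); break
    place(b)
manip.movel([.42,-.15,.4],O,vel=.2)
q=manip.get_state()["qpos"].copy(); q[0]=-1.2; manip.set_joints(q)
cv2.imwrite("pics/b.png",manip.get_image("scene")[140:320,220:410,::-1].repeat(3,0).repeat(3,1))
cv2.imwrite("pics/c.png",cv2.resize(manip.get_image("top")[125:280,235:380,::-1],None,fx=3.75,fy=3.75,interpolation=2))
print(manip.get_state()["clock"])
E
```

```text
pick 17.7083 0.24474820345447348 58.58133137226105 0.23850000048988543 58.56383979320526
place False [ 0.633 -0.07   0.016] 21.8583 [-0.22  -0.826 -0.645]
pick 27.025 0.24206975936308442 58.5736209154129 0.2420150521388466 58.559473156929016
place True [ 0.425 -0.084  0.016] 31.1083 [-0.342  0.617  5.5  ]
pick 36.5667 0.2403000004372236 58.56936693191528 0.24057644694557265 58.560837507247925
place False [ 0.552 -0.266  0.017] 40.3417 [ 0.075 -0.314  0.395]
pick 44.9333 0.2420034358892274 58.59248757362366 0.24147665267889215 58.55793535709381
place False [ 0.668 -0.204  0.017] 49.0833 [-0.198 -1.094  0.924]
pick 53.8417 0.23855639936945955 58.5743772983551 0.23627283395112797 58.56128990650177
place True [ 0.461 -0.225  0.016] 57.3083 [-1.308  1.076  5.188]
61.8667
```

View pics/b.png

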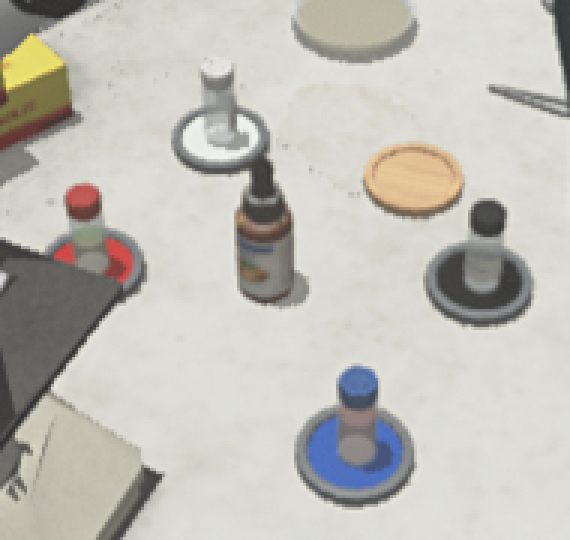

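View pics/c.png

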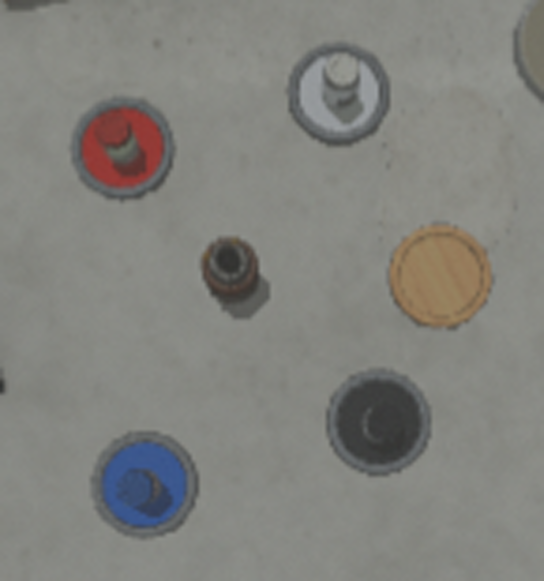

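Both views show all four vials upright and near the centre of the stand of their own colour. The wooden stand (top-view crop about 440,276) is empty, the bottle is still at (230,265), and the arm is clear.

```bash
python3 -c "
from station import manip
print(manip.close_job(), manip.get_state()['clock'])"
```

```text
the job is handed in; nothing more can be done
the job is handed in; nothing more can be done
```

I handed the job in at about 62 s of robot time: both camera views showed all four vials upright in the stands matching their caps, the wooden stand empty and the dropper bottle unmoved, but the judge's verdict was not shown.

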